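# Third hand: hold a hook rail against a sprung assembly jig

### The job

First take away the spice jar that stands between the wooden hook rail and the sprung jig, and stand it upright on the worktop to the left or right, a good 8 cm past the jig's end. Then be my third hand while I fit the hooks: push the rail, standing on its long edge on the worktop, flush against the jig's sprung plate with its ends level with the plate's ends, and press with a steady force of about 10 N, never driving the plate back to its stop. Hold that for a couple of seconds and finish still holding and pressing; leave the other things on the worktop where they are.

Things in the scene. Friction and masses are not known exactly. Their poses are not given: they have to be found in the camera images.
- jig: Fixed jig: plywood foot and wooden block, 46 to 108 mm behind the face, 46 high, foot 240 long; before it on two sprung rods a wooden plate 200 long, 15 thick, from 2 to 30 mm above the worktop. Origin: on the worktop under the middle of the resting plate's front face. x: pressing direction, into the jig (away from the robot, yaw within 0.25 rad); y: along the plate, left; z up.
- plate (a joint): How far the sprung plate is pushed back along the jig's x, in m: 0 at rest, stop at 0.030. The springs together resist with 700 N per m (10 N at 0.014), with no preload; friction about 0.2 N.
- plate_face (a point): Middle of the plate's front face, 16 mm above the worktop; moves with the plate.
- rail: Loose wooden hook rail, 200 long (y), 22 thick (x), 70 high (z up), about 0.2 kg, four small dark screw holes in each broad face; stands on its long edge about 15 cm in front of the plate, askew. Origin: middle of its underside. Either broad face may go to the plate. Its top 40 mm stand above the plate: grip it there from above across its thickness.
- spice_jar: Loose spice jar, 45 x 44 mm, 100 mm tall, glass with a yellow screw cap of 44 mm diameter (cap fixed), 0.11 kg, standing between rail and plate. Origin: middle of its underside, z up.
- mug_2: Bystander: white mug with a handle, 82 x 112 x 94 mm, to the left. Origin: middle of its underside (of mug and handle together).
- lemon_1: Bystander: lemon, 71 x 53 x 51 mm, to the right. Origin: its underside.
- garlic_1: Bystander: garlic bulb, 53 mm wide and high, to the right. Origin: its underside.
- screwdriver: Bystander: screwdriver with a black handle, lying to the right near the worktop's front edge, 200 mm long. Origin: middle of its underside.
There are look-alikes about, which are no part of the job. What is shaped like the spice_jar but blue or purple is not meant.

How it is judged:
On the way, in this order (a step that is already met when the one before it is completed fails the run):
1. The spice jar stands upright, let go, on the worktop to the left or right of the jig ((y of spice_jar in the frame of jig above 0.165 m or y of spice_jar in the frame of jig below -0.165 m) and angle between spice_jar's own z axis and vertical below 0.1 rad and height (world z) of spice_jar below 0.01 m and linear speed of spice_jar below 0.03 m/s and contact force between the fingers and spice_jar below 0.1 N), for 0.2 s.
2. The rail is pressed flush and level-ended against the sprung plate with 6 to 15 N for a full second (contact force between rail and plate between 6 and 15 N and contact force between the fingers and rail above 2 N and angle between the x axis of rail and the x axis of jig, either way round below 0.05 rad and angle between rail's own z axis and vertical below 0.07 rad and height (world z) of rail below 0.01 m and y of rail in the frame of jig between -0.013 and 0.013 m and value of joint plate between 0.006 and 0.023 m and linear speed of rail below 0.01 m/s), for 1 s.
At the end, for the whole second after the job is handed in: Gripper still pressing rail on plate with 6-15 N (plate back 6-23 mm); rail at rest, parallel within 0.05 rad, upright within 0.07 rad, under 10 mm off the worktop, centred within 13 mm; spice jar upright on the worktop, at rest, let go, its middle over 165 mm left or right of the jig's middle (all of step 1 and all of step 2); the arm keeps its last pose, push and grip.
It fails at once if The plate is driven back to (within 3 mm of) its stop (value of joint plate above 0.027 m).
It fails at once if The spice jar is tipped over (angle between spice_jar's own z axis and vertical above 0.6 rad).
It fails at once if A bystander is moved by more than 3 cm (distance of any of mug_2, lemon_1, garlic_1, screwdriver from where it was at the start of the episode above 0.03 m).
It also fails if it takes over 64 s, if anything falls off the work surface, if the arm or the gripper's body presses on something with over 40 N, if the wrist force passes 120 N, or if a joint passes its speed limit or range.

### The arm

A 6-joint arm with a two-finger parallel gripper is mounted at the origin on a cart in front of the work surface, level with it; the furniture and walls round the work are solid. World frame = base frame: x ahead of the robot, y to its left, z up, the work surface at z = 0. Lengths are in m, angles in rad, forces in N, time in s.
With the tool pointing down it reaches from about 0.275 to 0.875 m from the base axis. Payload 12.5 kg.
Tool frame: the origin (TCP) lies at the very end of the fingers, on their centre line; the grasp point (between the pads) lies 19 mm behind it; z points along the fingers, y is the line along which they close (so a half turn about z gives the same grasp; the last joint's range is limited). The gripper opens to 85 mm and grips with 20 to 120 N. Pads are 22 mm wide; open, the fingers measure 114 mm over their backs; the gripper's body (76 mm by 85 mm) begins 54 mm behind the grasp point. The pads swing forward as they close: fully open they stand 13 mm farther back than shut.
Start: joints at [1.227, 0.351, 1.652, -0, 1.139, -0.085], TCP at [0.141, 0.532, 0.231] pointing down, gripper open.
Joint ranges: [-2.75, 2.75], [-0.79, 2.1], [0.01, 2.65], [-1.57, 4.71], [0.07, 3.14], [-2.87, 2.87]. Speed limits (rad/s): [2.22, 2.22, 2.79, 3.14, 3.14, 3.14].

### API

Orientations are given as a 3x3 rotation matrix whose columns are the frame's x, y, z axes.
In Python, from bench import manip gives the robot as it stands. Calls block until the motion is done:
- manip.move_ptp(position, orientation): joint-space move of the TCP to a pose.
- manip.move_l(position, attitude=None, max_speed=0.15): straight line of the TCP; attitude=None keeps the orientation; max_speed is the mean speed in m/s.
- manip.move_j(angles): joint-space move.
- manip.set_gripper(opening, effort=None): opening from 0.0 (shut) to 1.0 (fully open); effort is the grip in N (None keeps the last); returns when the fingers have stopped.
- manip.dwell(seconds).
- manip.inverse_kinematics(position, orientation): joint angles nearest the present ones, or None.
- manip.grab_frame(name): name is "side" or "top"; returns (picture, depth): 384x512x3 uint8, red, green, blue; 384x512 float32, m along the optical axis (not along the pixel's ray), 0 where there is no reading.
- manip.get_calibration(name): a dict with "camera_matrix" (3x3 intrinsics, pixels), "k1" (the pictures are not rectified: a ray, as slopes to the right and down, at radius r is drawn at 1 + k1 r^2 times it, then the intrinsics apply), "R" (3x3) and "t" (3): a world point X has camera coordinates R X + t. Camera axes: x right, y down, z forward; pixel columns grow to the right and rows downward; lengths in m; the calibration is good to about 2 mm. A picture is of the moment at which its call begins. get_calibration takes no time and is no camera call.
A pose or a line that the arm cannot do raises manip.Unreachable and nothing moves.
- manip.sign_off(): hands the job in; it is judged then, once.
Trained networks look in the newest picture that a camera, given by its name, has taken for a name from the list of things; names that differ only in an ending like _2 or _b are one class to them, and where a whole thing is asked for, a point or a joint stands for the part that bears it (a point fixed in the world has none). Each returns a list of dicts, best first, with "confidence" (0 to 1); they miss things now and then, are a little off and sometimes report something else, mostly with a low value. They report only what shows in the picture. A call takes as long as a camera call. They do not tell look-alikes from the thing itself.
- manip.look_for(camera, name): "at" ([x, y, z] in m, in world coordinates, good to about 4 mm: the middle of the surface that is visible of it).
Readings, each from a call of its own:
- manip.current_time(): time.
- manip.current_qpos(): joint angles.
- manip.current_joint_vel(): joint speeds.
- manip.current_joint_torque(): joint torques, N m.
- manip.current_ee_pos(): TCP position.
- manip.current_tcp_rot(): TCP orientation.
- manip.current_force(): force on the tool from outside, world axes, zero at the start.
- manip.current_ft_torque(): the same for the moment, N m.
- manip.current_grip_width(): opening from 0.0 (shut) to 1.0 (fully open).
- manip.current_grip_force(): force on a finger pad.
Only numpy, scipy, OpenCV 4.12 (cv2) and the standard library are available. Lean on these libraries where they do the work, as an engineer would, in place of code of your own. Each camera call takes 0.05 s, during which the arm holds its last target. There are 200 camera calls.

## Working session

There is one attempt and no reset: what is moved stays moved. The work goes in short steps, each a Python script; the robot and the scene stay as the last script left them, time stands still between calls to the robot, and variables do not carry over. Pictures are saved under pics/ and viewed, at most 10 in all, crops included, and the job is handed in when it is done.

```bash
mkdir -p pics
cat > h.py <<'E'
from bench import manip
import numpy as np, cv2
def save(name,f,crop=None,s=1):
    im=f[0]
    if crop: im=im[crop[1]:crop[3],crop[0]:crop[2]]
    im=cv2.resize(im,None,fx=s,fy=s,interpolation=cv2.INTER_CUBIC)
    cv2.imwrite('pics/'+name,im[:,:,::-1])
def cloud(cam,depth):
    """HxWx3 world points (nan where no depth)"""
    c=manip.get_calibration(cam);K=np.array(c['camera_matrix'],float);R=np.array(c['R']);t=np.array(c['t'])
    h,w=depth.shape;u,v=np.meshgrid(np.arange(w),np.arange(h))
    p=np.stack([u,v],-1).reshape(-1,1,2).astype(np.float64)
    n=cv2.undistortPoints(p,K,np.array([c['k1'],0,0,0.]) ).reshape(h,w,2)
    P=np.dstack([n*depth[...,None],depth]);P[depth<=0]=np.nan
    return (P-t)@R
def pix(cam,X):
    c=manip.get_calibration(cam)
    return cv2.projectPoints(np.array(X,float).reshape(-1,1,3),cv2.Rodrigues(np.array(c['R'],float))[0],np.array(c['t'],float),np.array(c['camera_matrix'],float),np.array([c['k1'],0,0,0.]))[0].reshape(-1,2)
E
python3 - <<'E'
from h import *
for cam in('top','side'):
    f=manip.grab_frame(cam);save(cam+'0.png',f,s=1.5);np.savez(cam+'0.npz',im=f[0],d=f[1])
    for n in('jig','plate_face','rail','spice_jar','mug_2','lemon_1','garlic_1','screwdriver'):
        for r in manip.look_for(cam,n)[:4]: print(cam,n,np.round(r['at'],3),round(r['confidence'],2),pix(cam,r['at']).round()[0])
print(manip.current_time(),manip.current_force())
E
```

```text
top plate_face [ 0.626 -0.046  0.03 ] 0.78 [280. 161.]
top rail [ 0.456 -0.072  0.072] 0.65 [288. 207.]
top spice_jar [ 0.557 -0.07   0.101] 0.76 [288. 177.]
top spice_jar [0.436 0.103 0.101] 0.7 [237. 212.]
top spice_jar [ 0.553 -0.229  0.099] 0.67 [335. 178.]
top spice_jar [ 0.367 -0.124  0.098] 0.5 [304. 233.]
top mug_2 [0.478 0.46  0.038] 0.86 [137. 200.]
top lemon_1 [ 0.588 -0.337  0.044] 0.54 [363. 171.]
top garlic_1 [ 0.497 -0.364  0.035] 0.55 [370. 197.]
top screwdriver [ 0.378 -0.366  0.024] 0.53 [370. 231.]
side jig [ 0.673 -0.05   0.031] 0.8 [300. 181.]
side plate_face [ 0.628 -0.06   0.027] 0.96 [295. 192.]
side plate_face [ 0.553 -0.078  0.076] 0.62 [286. 202.]
side spice_jar [ 0.36  -0.134  0.094] 0.93 [262. 254.]
side spice_jar [ 0.547 -0.238  0.078] 0.78 [328. 231.]
side spice_jar [ 0.552 -0.076  0.074] 0.6 [286. 202.]
side spice_jar [0.429 0.101 0.076] 0.57 [218. 198.]
side mug_2 [0.47  0.438 0.057] 0.79 [156. 143.]
side lemon_1 [ 0.576 -0.352  0.039] 0.69 [363. 251.]
side garlic_1 [ 0.49  -0.371  0.034] 0.72 [353. 277.]
0.9 [ 0.06670075  0.07566801 -0.99756943]
```

View pics/top0.png

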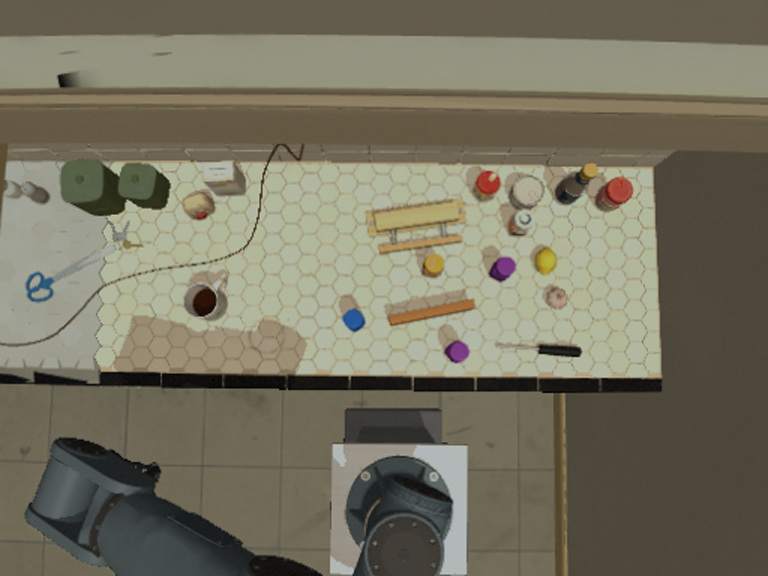

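View pics/side0.png

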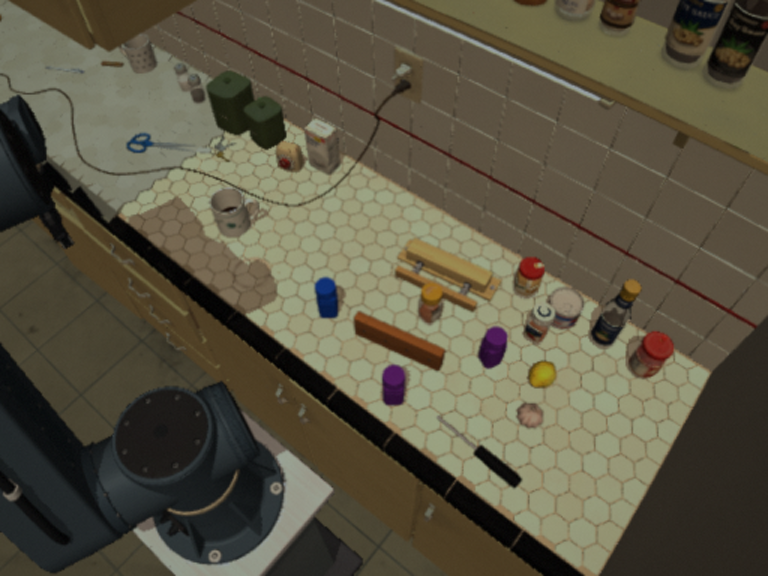

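The top view shows four jar shapes, in full-frame pixels:
- yellow cap at (288,177), between the rail and the plate
- blue at (237,212)
- purple at (335,178)
- purple at (304,233)

By the description, the yellow-capped one is the spice jar. I'll check it in a crop and fit the geometry from depth.

Run:
```python
from h import *
for cam in('top','side'):
    z=np.load(cam+'0.npz');P=cloud(cam,z['d'])
    x,y,zz=P[...,0],P[...,1],P[...,2]
    def rect(n,m):
        m=m.astype(np.uint8);k,l,st,_=cv2.connectedComponentsWithStats(m)
        i=1+np.argmax(st[1:,4]);q=P[l==i]
        c=q.mean(0); u,s,v=np.linalg.svd(q[:,:2]-c[:2],full_matrices=False);d=v[0]*np.sign(v[0][1])
        a=(q[:,:2]-c[:2])@d;b=(q[:,:2]-c[:2])@np.array([d[1],-d[0]])
        mid=c[:2]+d*(a.min()+a.max())/2
        print(cam,n,len(q),'c',c.round(4),'mid',mid.round(4),'yaw',round(np.arctan2(-d[0],d[1]),4),'len',np.ptp(a).round(4),'wid',np.ptp(b).round(4), 'b',np.percentile(b,[5,95]).round(4))
    reg=(y>-.22)&(y<.08)
    rect('rail',reg&(x>.4)&(x<.52)&(zz>.062)&(zz<.08)&(y>-.2)&(y<.065))
    rect('plate',reg&(x>.585)&(x<.66)&(zz>.022)&(zz<.036))
    rect('block',reg&(x>.64)&(x<.78)&(zz>.039)&(zz<.052))
    rect('cap',reg&(x>.51)&(x<.6)&(zz>.092)&(zz<.11)&(y>-.15)&(y<0))
z=np.load('top0.npz');save('crop0.png',(z['im'],),(225,120,345,245),5 if 0 else 4.5)
```

```text
top rail 369 c [ 0.4566 -0.0703  0.0691] mid [ 0.4567 -0.0709] yaw 0.2083 len 0.199 wid 0.0222 b [-0.0099  0.0099]
top plate 242 c [ 0.6227 -0.0466  0.0286] mid [ 0.6227 -0.0463] yaw 0.167 len 0.199 wid 0.0318 b [-0.0073  0.0075]
top block 625 c [ 0.6851 -0.0352  0.0449] mid [ 0.6853 -0.0365] yaw 0.1508 len 0.1999 wid 0.0436 b [-0.0186  0.019 ]
top cap 127 c [ 0.5631 -0.0732  0.0994] mid [ 0.5633 -0.0733] yaw 1.4112 len 0.0423 wid 0.0401 b [-0.0172  0.017 ]
side rail 474 c [ 0.4569 -0.0729  0.0708] mid [ 0.4564 -0.0705] yaw 0.208 len 0.2004 wid 0.0252 b [-0.0092  0.0109]
side plate 310 c [ 0.6276 -0.035   0.0297] mid [ 0.6279 -0.042 ] yaw 0.0414 len 0.2012 wid 0.057 b [-0.0186  0.0312]
side block 626 c [ 0.6847 -0.0373  0.047 ] mid [ 0.6843 -0.0348] yaw 0.1488 len 0.1973 wid 0.0478 b [-0.0185  0.0206]
side cap 150 c [ 0.5629 -0.0743  0.1016] mid [ 0.5639 -0.073 ] yaw -0.6207 len 0.0444 wid 0.0436 b [-0.0187  0.0177]
```

View pics/crop0.png

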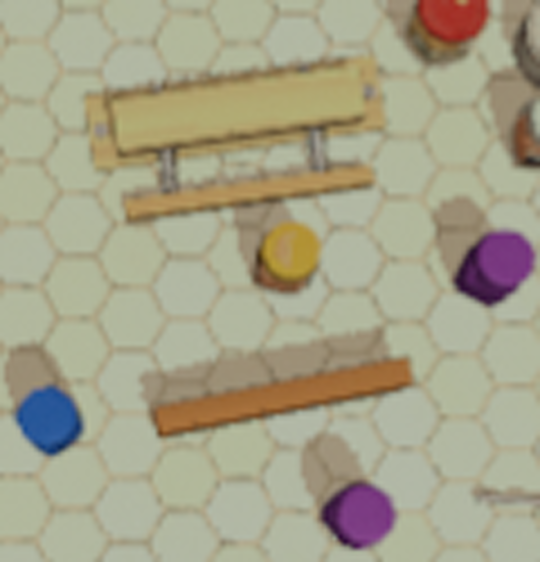

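The crop shows the yellow-capped jar at (290,255), standing between the rail at (285,395) and the plate at (250,193), so it is the right one. Block and plate put the jig yaw at about 0.151, with its origin near (0.615, -0.0475). The rail is at (0.4567, -0.0707), yaw 0.208. Heights and lengths match the description (0.07, 0.03, 0.10 and 0.20). I'll move the jar to the free spot on the left.

```bash
cat >> h.py <<'E'
YAW=0.151; O=np.array([.6153,-.0475])
ex=np.array([np.cos(YAW),np.sin(YAW)]); ey=np.array([-ex[1],ex[0]])
def J(x,y,z): return np.r_[O+x*ex+y*ey,z]
def inJ(p): d=np.asarray(p)[:2]-O; return np.array([d@ex,d@ey])
def down(a):
    """tool down, closing axis at angle a in the world xy plane; half-turn picked"""
    y=np.array([np.cos(a),np.sin(a),0]);z=np.array([0,0,-1.]);return np.c_[np.cross(y,z),y,z]
def best(p,a):
    q0=np.array(manip.current_qpos());c=[]
    for b in(a,a+np.pi):
        q=manip.inverse_kinematics(p,down(b))
        if q is not None:c.append((abs(np.array(q)-q0).max(),b,np.round(q,2)))
    c.sort(key=lambda t:t[0]);print(c);return down(c[0][1])
def st(): print('t',round(manip.current_time(),2),'tcp',np.round(manip.current_ee_pos(),4),'F',np.round(manip.current_force(),2),'w',round(manip.current_grip_width(),3),'gf',np.round(manip.current_grip_force(),1))
E
python3 - <<'E'
from h import *
c=np.array([.5632,-.0733]); R=best(np.r_[c,.2],YAW+np.pi/2)
manip.set_gripper(1.0,30)
manip.move_ptp(np.r_[c,.2],R);st()
manip.move_l(np.r_[c,.05],max_speed=.1);st()
manip.set_gripper(0.0,30);st()
manip.move_l(np.r_[c,.20],max_speed=.12);st()
f=manip.grab_frame('side');save('grasp.png',f,(200,100,400,250),3)
E
```

```text
[(np.float64(1.4388277294443663), 4.8633889803846895, array([-0.21,  0.42,  1.64, -0.  ,  1.09,  1.21])), (np.float64(1.8485733175991885), 1.7217963267948966, array([-0.21,  0.42,  1.64, -0.  ,  1.09, -1.93]))]
t 3.73 tcp [ 0.5633 -0.0726  0.2   ] F [-0.34 -0.46  0.64] w 0.998 gf 0.0
t 5.38 tcp [ 0.5635 -0.0734  0.0505] F [ 0.05 -0.04  0.14] w 1.001 gf 0.0
t 5.83 tcp [ 0.5634 -0.0733  0.0504] F [-1.51  0.54  6.28] w 0.546 gf 30.7
t 7.22 tcp [ 0.5629 -0.0732  0.1992] F [-0.37 -0.77 -1.9 ] w 0.543 gf 30.9
```

View pics/grasp.png

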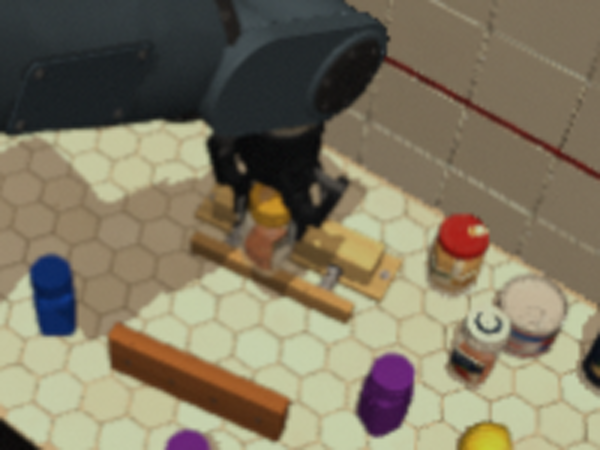

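The jar hangs upright in the fingers (crop pixel (268,225)), with the yellow cap visible. Next I set it down on the left.

Run:
```python
from h import *
manip.move_l(J(-.03,.215,.2),max_speed=.15)
manip.move_l(J(-.03,.215,.065),max_speed=.1)
F0=np.array(manip.current_force())
for z in np.arange(.058,.046,-.0015):
    manip.move_l(J(-.03,.215,z),max_speed=.03)
    if manip.current_force()[2]-F0[2]>2: break
st()
manip.set_gripper(.7);st(); manip.set_gripper(1.0)
manip.move_l(J(-.03,.215,.2),max_speed=.12)
# go above rail, out of the view of the jar
r=np.array([.4567,-.0707]);R=best(np.r_[r,.2],.208)
manip.move_ptp(np.r_[r,.2],R)
for cam in('top','side'):
    f=manip.grab_frame(cam);save(cam+'1.png',f,s=1.5);P=cloud(cam,f[1])
    for n in('spice_jar','rail'):
        for k in manip.look_for(cam,n): print(cam,n,np.round(k['at'],3),inJ(k['at']).round(3),round(k['confidence'],2))
    x,y,z=np.moveaxis(P,-1,0);m=(z>.09)&(z<.108)&(abs(x-J(-.03,.215,0)[0])<.05)&(abs(y-J(-.03,.215,0)[1])<.05)
    print(cam,'cap',m.sum(),P[m].mean(0).round(4) if m.any() else '',inJ(P[m].mean(0)).round(4))
st()
```

```text
t 12.37 tcp [0.5539 0.1608 0.0504] F [-3.9  -0.59 14.36] w 0.546 gf 32.2
t 12.65 tcp [0.5532 0.1605 0.0488] F [-0.25 -0.26  0.04] w 0.698 gf 0.0
[(np.float64(1.0578339595761235), 3.3495926535897933, array([-0.25,  0.23,  1.9 , -0.  ,  1.01,  2.68])), (np.float64(2.08375869401367), 0.208, array([-0.25,  0.23,  1.9 , -0.  ,  1.01, -0.46]))]
top spice_jar [0.55  0.158 0.098] [-0.033  0.212] 0.62
top spice_jar [0.434 0.106 0.102] [-0.156  0.179] 0.61
top spice_jar [ 0.556 -0.229  0.101] [-0.086 -0.171] 0.58
top rail [ 0.445 -0.     0.073] [-0.162  0.073] 0.55
top cap 131 [0.5536 0.1601 0.0992] [-0.0298  0.2145]
side spice_jar [ 0.545 -0.238  0.077] [-0.098 -0.177] 0.9
side spice_jar [ 0.358 -0.139  0.093] [-0.268 -0.052] 0.9
side spice_jar [0.428 0.1   0.076] [-0.163  0.174] 0.88
side spice_jar [0.541 0.148 0.045] [-0.044  0.204] 0.62
side rail [ 0.451 -0.077  0.059] [-0.167 -0.004] 0.81
side cap 5 [0.5423 0.1436 0.0941] [-0.0435  0.1999]
t 15.73 tcp [ 0.4569 -0.0702  0.1999] F [-0.15  0.11  0.52] w 0.998 gf 0.0
```

View pics/side1.png

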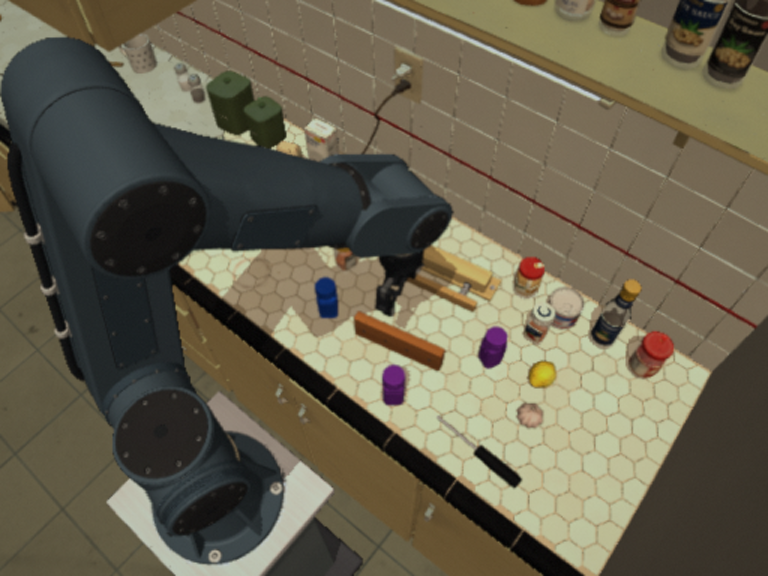

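The jar stands upright on the left, cap top at z = 0.099 and jig y at +0.214; in the side view it shows at (345,258) behind the gripper. The rail is undisturbed at (400,340). The present wrist turn would reach joint 6's limit at the press pose, so I'll use the other half turn.

Run:
```python
from h import *
r=np.array([.4567,-.0707]);R=down(.208)
print(manip.inverse_kinematics(J(.003,0,.037),down(YAW)))
manip.move_ptp(np.r_[r,.2],R)
manip.set_gripper(.75,60)
manip.move_l(np.r_[r,.037],max_speed=.1);st()
manip.set_gripper(0.0,60);st()
manip.move_l(np.r_[r,.040],max_speed=.05);st()
manip.move_l(J(-.06,0,.040),down(YAW),max_speed=.08)
manip.move_l(J(-.022,0,.0385),max_speed=.06);st()
for cam in('top','side'):
    f=manip.grab_frame(cam);save(cam+'2.png',f,(215,110,365,222) if cam=='top' else (200,110,380,245),5 if cam=='top' else 4);np.savez(cam+'2.npz',im=f[0],d=f[1])
    P=cloud(cam,f[1]);a=(P[...,:2]-O)@ex;b=(P[...,:2]-O)@ey;z=P[...,2]
    for n,m in(('rail',(a>-.045)&(a<.0)&(z>.06)&(z<.08)&(abs(b)<.13)),('plate',(a>-.008)&(a<.022)&(z>.024)&(z<.034)&(abs(b)<.13))):
        for s in(-1,1):
            k=m&(s*b>.045)
            if k.any(): print(cam,n,s,k.sum(),'a',np.percentile(a[k],[3,50,97]).round(4),'b',np.percentile(b[k],[1,99]).round(4),'z',np.median(z[k]).round(4))
```

```text
[-1.51015503e-01  7.18370357e-01  1.58709831e+00 -4.44089210e-16
  8.36123985e-01 -3.02015503e-01]
t 20.52 tcp [ 0.457  -0.0708  0.0374] F [-0.3  -0.35 -0.71] w 0.75 gf 0.0
t 20.98 tcp [ 0.4568 -0.0707  0.0372] F [-1.89 -0.03  4.71] w 0.247 gf 59.0
t 21.23 tcp [ 0.4566 -0.0707  0.04  ] F [-0.13 -0.34 -2.82] w 0.251 gf 58.8
t 23.41 tcp [ 0.5932 -0.0508  0.0383] F [ 0.47 -0.79 -1.75] w 0.25 gf 58.8
top rail 1 60 a [-0.0332 -0.0227 -0.0135] b [0.0668 0.0995] z 0.0701
top plate 1 49 a [-0.0007  0.0078  0.0187] b [0.0584 0.0993] z 0.0297
side rail -1 125 a [-0.0345 -0.0259 -0.0111] b [-0.0966 -0.0458] z 0.072
side rail 1 119 a [-0.0332 -0.0247 -0.0116] b [0.0457 0.0996] z 0.072
side plate -1 13 a [0.001  0.0121 0.0182] b [-0.0969 -0.0482] z 0.0297
side plate 1 2 a [0.0175 0.0182 0.0188] b [0.0561 0.0604] z 0.0286
```

View pics/top2.png

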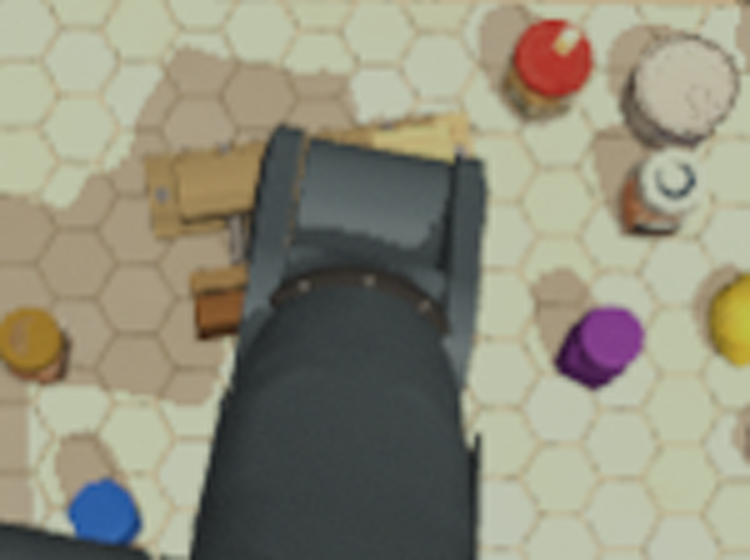

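View pics/side2.png

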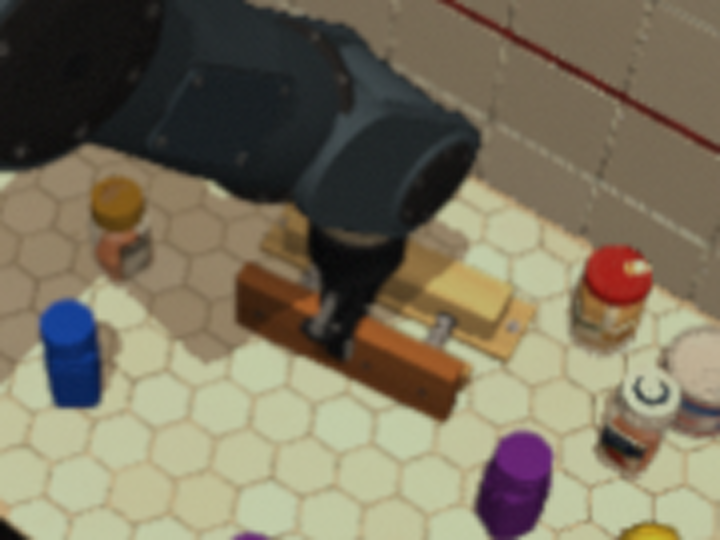

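The left ends of rail and plate agree (jig y 0.0995 against 0.0993); in the top crop they meet at about x-pixel 195. The side crop shows the rail upright in the fingers just in front of the plate, and the jar standing at (120,230). Now I press with force feedback.

Run:
```python
from h import *
e3=np.r_[ex,0]
def fp(n=5):
    v=[]
    for _ in range(n): manip.dwell(.06);v.append(-np.array(manip.current_force())@e3)
    return np.mean(v)
b=fp(); x=-.016;F=0
for x in (-.014,-.009,-.005,-.002,0,.001,.002,.003,.004,.005):
    manip.move_l(J(x,0,.0385),max_speed=.03);F=fp()-b
    print(x,inJ(manip.current_ee_pos()).round(4),round(F,2))
    if F>9.3: break
manip.dwell(.5);print('hold',fp()-b);st();print(manip.current_force()@np.r_[ey,0])
f=manip.grab_frame('side');save('side3.png',f,(200,110,380,245),4);np.savez('side3.npz',im=f[0],d=f[1])
for cam in('side','top'):
    if cam=='top': f=manip.grab_frame('top')
    P=cloud(cam,f[1]);a=(P[...,:2]-O)@ex;bb=(P[...,:2]-O)@ey;z=P[...,2]
    m=(a>-.03)&(a<.03)&(z>.06)&(z<.08)&(abs(bb)<.13)
    for s in(-1,1):
        k=m&(s*bb>.045)
        if k.any(): print(cam,'rail',s,'a',np.percentile(a[k],[3,50,97]).round(4),'b',np.percentile(bb[k],[1,99]).round(4),'z',np.median(z[k]).round(4))
    k=(a>-.03)&(a<.045)&(z>.022)&(z<.034)&(bb>.05)&(bb<.13)
    if k.any(): print(cam,'plate',k.sum(),np.percentile(a[k],[3,97]).round(4))
```

```text
-0.014 [-0.0141  0.    ] 0.57
-0.009 [-0.0091  0.    ] 1.41
-0.005 [-0.0052  0.    ] 4.25
-0.002 [-0.0024  0.    ] 5.74
0 [-0.0007  0.    ] 7.24
0.001 [0.0002 0.    ] 7.45
0.002 [0.0011 0.    ] 8.41
0.003 [0.002 0.   ] 9.06
0.004 [0.0029 0.0001] 9.73
hold 9.684546900715103
t 29.73 tcp [ 0.6182 -0.047   0.0383] F [-9.45 -1.45  1.34] w 0.248 gf 59.6
-0.008937896465726031
side rail -1 a [-0.0084 -0.0001  0.0138] b [-0.097 -0.046] z 0.0723
side rail 1 a [-0.0086 -0.0006  0.013 ] b [0.0462 0.0989] z 0.0721
side plate 24 [-0.0087  0.0118]
top rail -1 a [-0.0048 -0.0048 -0.0048] b [-0.1005 -0.1005] z 0.0656
top rail 1 a [-0.0093  0.0018  0.0125] b [0.0668 0.0996] z 0.0692
top plate 27 [-0.0095  0.0375]
```

View pics/side3.png

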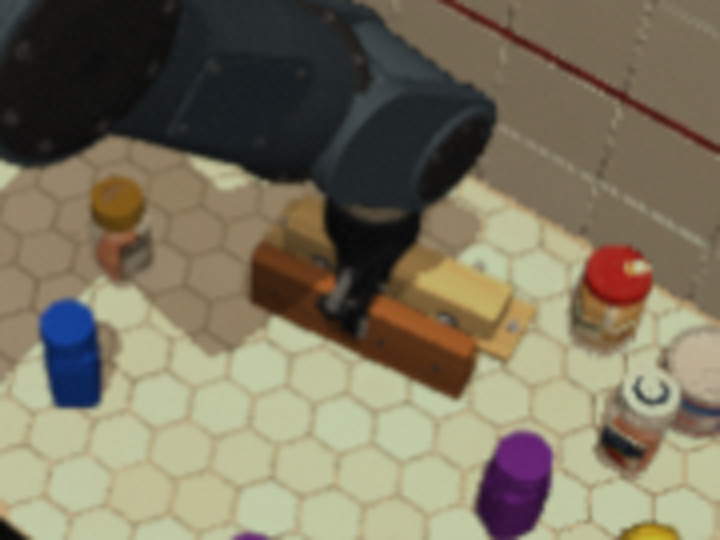

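The rail is flush on the plate, at (365,320) in the crop, and the jar stands clear on the left. Force and travel agree: 9.7 N against about 14 mm × 700 N/m. I'll hold for a couple of seconds, then hand in.

Run:
```python
from h import *
manip.dwell(2.5);st();print(manip.sign_off())
```

```text
t 32.33 tcp [ 0.6181 -0.047   0.0383] F [-8.81 -2.07  0.36] w 0.25 gf 59.6
the job is handed in; nothing more can be done
None
```

The job is handed in at 32 s: the jar stands upright about 11 cm past the jig's left end, and the arm is still pressing the rail flush and level-ended on the plate with about 9.5 N, the plate about 14 mm back; the verdict itself was not shown to me.

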